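# Set out the wooden craft boxes on their mats

### The arm

A 7-joint arm with a two-finger parallel gripper is mounted at the origin on the work surface. World frame = base frame: x ahead of the robot, y to its left, z up, the work surface at z = 0. Lengths are in m, angles in rad, forces in N, time in s.
With the tool pointing down it reaches from about 0.425 to 0.875 m from the base axis. Payload 8.4 kg.
Tool frame: the origin (TCP) lies midway between the tips of the shut fingers; the grasp point (between the pads) lies grasp_offset behind it (grasp_offset is the distance from the TCP to the grasp point, in m); z points along the fingers, y is the line along which they close (so a half turn about z gives the same grasp; the last joint's range is limited). The gripper opens to 87 mm and grips with 3 to 60 N. Pads are 19 mm wide; open, the fingers measure 117 mm over their backs; the gripper's body (75 mm by 190 mm) begins 51 mm behind the grasp point.
Start: joints at [-1.256, 0.333, 0.04, 1.465, -0.013, 1.343, -0.059], TCP at [0.261, 0.595, 0.223] pointing down, gripper open.
Joint ranges: [-2.58, 2.58], [-0.38, 2.09], [-1.3, 1.39], [0.25, 2.4], [-1.5, 4.64], [0.08, 2.09], [-2.65, 2.65]. Speed limits (rad/s): [2.22, 2.22, 2.79, 2.79, 3.14, 3.14, 3.14].

### API

Orientations are given as a rotation vector (axis times angle).
In Python, from workcell import read_state, grab_frame, sign_off, grasp_offset gives the robot as it stands.
- The arm moves only by the tool arm_command, never from a script. Its argument "steps" is a list of rows, each a list of 3 entries, a list of its own where there are three numbers: the shift along the world's x, y, z each as a share of 25 mm, from -1 to 1, then the turn, a rotation vector about the world's x, y, z each as a share of 0.12 rad, from -1 to 1, then the finger opening in mm, from 0 to 87. In form: [[[x, y, z], [ax, ay, az], fingers], ...]. A call has 1 to 12 rows; each row shifts and turns the commanded pose from where the row before left it; what a row does not reach is not made up. A row lasts 1/8 s, in which the tool goes at most 62.5 mm and 10.7 degrees, less where a joint would pass 70% of its speed; a pose out of reach is approached as far as the arm can. A call with a number of a shift or a turn outside -1 to 1 is refused whole. A call with a gripper value outside its range is refused whole. The fingers move at their own pace and stop on an object; "squeeze" is the grip in N (left out, the last holds). Time passes only in rows, so rows that do not move let the fingers close. It gives the time, the measured TCP pose, the force, the opening and the grip force at its end, in the units of the state.
- read_state(): the state, without advancing time (a new reading comes with each control period).
- grab_frame(name): name is "scene" or "side" or "wrist"; returns a dict with "img" (420x560x3 uint8, blue, green, red), "fx", "fy", "cx", "cy" (pixels), "T" (4x4, takes a point from camera to world coordinates). Camera axes: x right, y down, z forward; pixel columns grow to the right and rows downward; lengths in m; the calibration is good to about 2 mm. A picture is of the moment at which its call begins. There is no depth.
- sign_off(): hands the job in; it is judged then, once.
The state is a dict: "time_s": time; "q": joint angles; "qvel": joint speeds; "tau": joint torques, N m; "ee_pos": TCP position; "ee_rot": TCP orientation; "ft_force": force on the tool from outside, world axes, zero at the start; "wrist_torque": the same for the moment, N m; "gripper_width": finger opening in m; "gripper_force": force on a finger pad.
Only numpy, scipy, OpenCV 4.12 (cv2) and the standard library are available. Lean on these libraries where they do the work, as an engineer would, in place of code of your own. Each camera call takes 0.05 s, during which the arm holds its last target. There are 200 camera calls.

### The job

The five plain white wooden craft boxes have come from the cupboard in two stacks: set them out for the painters. Take the stacks apart and stand each box upright, centred, on the dark rubber mat that has its own shape and fits its size, never letting a box tip over and leaving the two eggs in their holders where they are; at the end every box is let go and at rest.

Things in the scene. Friction and masses are not known exactly. Their poses are not given: they have to be found in the camera images.
- big_round_centre (a point): Closed white-primed wooden craft box with thin dark seams (flat, for looks only), round, flat-lidded, 66 mm in diameter, 46 mm high, under 200 g, rigid, smooth upright sides, its lid fixed on. Stands on the table as the foot of one of the two stacks. This point is its centre, half-way up; z up.
- big_square_centre (a point): Closed white-primed wooden craft box with thin dark seams (flat, for looks only), square, flat-lidded, 62 x 62 mm (sides square to its x and y axes), 46 mm high, under 200 g, rigid, smooth upright sides, its lid fixed on. Stands on the table as the foot of one of the two stacks. This point is its centre, half-way up; z up.
- small_round_centre (a point): Closed white-primed wooden craft box with thin dark seams (flat, for looks only), round, flat-lidded, 48 mm in diameter, 42 mm high, under 200 g, rigid, smooth upright sides, its lid fixed on. Stacked on one of the two big boxes, either one. This point is its centre, half-way up; z up.
- hexagon_centre (a point): Closed white-primed wooden craft box with thin dark seams (flat, for looks only), regular hexagon, flat-lidded, 46 mm across flats and 53 mm across corners (one pair of flats faces along its x axis), 42 mm high, under 200 g, rigid, smooth upright sides, its lid fixed on. Stacked on one of the two big boxes, either one. This point is its centre, half-way up; z up.
- little_square_centre (a point): Closed white-primed wooden craft box with thin dark seams (flat, for looks only), square, flat-lidded, 34 x 34 mm (sides square to its x and y axes), 40 mm high, under 200 g, rigid, smooth upright sides, its lid fixed on. Stacked third, on the small round or the hexagonal box, whichever stands on the big round box. This point is its centre, half-way up; z up.
- mat_big_round: Flat dark rubber mat: disc, 86 mm in diameter, 4 mm thick, fixed to the table. Origin at the centre of its underside, at table height; z up. It is the place of the box of the same outline, which is 20 mm narrower.
- mat_big_square: Flat dark rubber mat: square, 82 x 82 mm (sides square to its x and y axes), 4 mm thick, fixed to the table. Origin at the centre of its underside, at table height; z up. It is the place of the box of the same outline, which is 20 mm narrower.
- mat_small_round: Flat dark rubber mat: disc, 68 mm in diameter, 4 mm thick, fixed to the table. Origin at the centre of its underside, at table height; z up. It is the place of the box of the same outline, which is 20 mm narrower.
- mat_hexagon: Flat dark rubber mat: regular hexagon, 66 mm across flats (one pair of flats faces along its x axis), 4 mm thick, fixed to the table. Origin at the centre of its underside, at table height; z up. It is the place of the box of the same outline, which is 20 mm narrower.
- mat_little_square: Flat dark rubber mat: square, 54 x 54 mm (sides square to its x and y axes), 4 mm thick, fixed to the table. Origin at the centre of its underside, at table height; z up. It is the place of the box of the same outline, which is 20 mm narrower.
- egg0: Bystander: white egg with two thin dark rings standing in a low white holder 42 mm in diameter, 65 mm high in all. Origin at the centre of its underside. Leave it where it is.
- egg1: Bystander: plain white egg standing in a low white holder 42 mm in diameter, 65 mm high in all. Origin at the centre of its underside. Leave it where it is.
Not all that is in view belongs to the job. Leave any yellow look-alike of the part that bears big_round_centre alone. Leave any blue look-alike of the part that bears hexagon_centre alone.

How it is judged:
At the end, for the whole second after the job is handed in: Each of the five boxes stands upright (within 0.1 rad) at rest on the mat of its own outline and size, its centre within 12 mm horizontally of the mat's centre and its underside on the mat (height within 4 mm) (horizontal distance between big_round_centre and mat_big_round below 0.012 m and z of big_round_centre in the frame of mat_big_round between 0.024 and 0.031 m and angle between each of big_round_centre, big_square_centre, small_round_centre, hexagon_centre, little_square_centre's own z axis and vertical below 0.1 rad and linear speed of each of box_big_round, box_big_square, box_small_round, box_hexagon, box_little_square below 0.02 m/s and angular speed of each of box_big_round, box_big_square, box_small_round, box_hexagon, box_little_square below 0.2 rad/s and horizontal distance between big_square_centre and mat_big_square below 0.012 m and z of big_square_centre in the frame of mat_big_square between 0.024 and 0.031 m and horizontal distance between small_round_centre and mat_small_round below 0.012 m and z of small_round_centre in the frame of mat_small_round between 0.022 and 0.029 m and horizontal distance between hexagon_centre and mat_hexagon below 0.012 m and z of hexagon_centre in the frame of mat_hexagon between 0.022 and 0.029 m and horizontal distance between little_square_centre and mat_little_square below 0.012 m and z of little_square_centre in the frame of mat_little_square between 0.021 and 0.028 m); the robot touches nothing.
It fails at once if a box tips over (leans more than 45 degrees) (angle between any of big_round_centre, big_square_centre, small_round_centre, hexagon_centre, little_square_centre's own z axis and vertical above 0.785 rad).
It fails at once if an egg in its holder is pushed more than 30 mm from its place (distance of any of egg0, egg1 from where it was at the start of the episode above 0.03 m).
It also fails if it takes over 138 s, if anything falls off the work surface, if the arm or the gripper's body presses on something with over 40 N, if the wrist force passes 120 N, or if a joint passes its speed limit or range.

## Working session

There is one attempt and no reset: what is moved stays moved. The work goes in short steps, Python scripts to look and compute and a tool call to move; the robot and the scene stay as the last step left them, time stands still between calls to the robot, and variables do not carry over. Pictures are saved under pics/ and viewed, at most 14 in all, crops included, and the job is handed in when it is done.

Besides the shell and the picture viewer there is one more tool, called after "Call:" by a JSON object that holds its "fn" and its "kwargs". arm_command: Moves the arm, as the interface text tells. Shift numbers are shares of 25 mm and turn numbers shares of 0.12 rad, none past 1 either way. Its arguments: {"type":"object","properties":{"steps":{"type":"array"},"squeeze":{"type":"number"}},"required":["steps"]}

```bash
mkdir -p pics; ls; python3 - <<'E'
from workcell import *
import cv2,numpy as np
s=read_state(); print(s, grasp_offset if not callable(grasp_offset) else grasp_offset())
for n in("scene","side","wrist"):
    f=grab_frame(n); cv2.imwrite(f"pics/{n}0.png",f["img"]); print(n,f["fx"],f["fy"],f["cx"],f["cy"],np.round(f["T"],3).tolist())
a=cv2.imread("pics/scene0.png")
E
```

```text
pics
{'time_s': 0.0, 'q': array([-1.25621571,  0.33393589,  0.03985113,  1.4662654 , -0.01344038,
        1.34327777, -0.05854013]), 'qvel': array([-0.00045865, -0.00011458, -0.00063253,  0.00064803, -0.00085281,
       -0.00131337,  0.00021708]), 'tau': array([-6.38375514e-04, -6.56377101e+01,  1.33501042e+00, -4.03806531e+01,
       -5.98500925e-02,  4.46981960e-02,  1.72289092e-04]), 'ee_pos': array([0.26116272, 0.59472188, 0.22164566]), 'ee_rot': array([-6.45351756e-01, -3.07431703e+00,  2.51046191e-03]), 'ft_force': array([ 0.25726424, -0.22462354,  0.79286106]), 'wrist_torque': array([-0.03212621, -0.02443736, -0.02210757]), 'gripper_force': 0.0, 'gripper_width': 0.0868460593225506} 0.0187
scene 516.9262962829398 516.9262962829398 281.9528440647899 214.8347901068095 [[0.861, 0.275, -0.427, 1.033], [0.508, -0.456, 0.731, -0.748], [0.006, -0.847, -0.532, 0.658], [0.0, 0.0, 0.0, 1.0]]
side 500.5659167900917 500.5659167900917 274.1459039366571 207.39713603706159 [[0.906, -0.313, 0.285, 0.249], [-0.423, -0.636, 0.645, -0.728], [-0.02, -0.705, -0.708, 0.93], [0.0, 0.0, 0.0, 1.0]]
wrist 375.2392210112193 375.2392210112193 278.43256108415915 212.16098789417708 [[0.403, 0.872, 0.279, 0.184], [0.915, -0.383, -0.126, 0.628], [-0.003, 0.306, -0.952, 0.384], [0.0, 0.0, 0.0, 1.0]]
```

View pics/scene0.png

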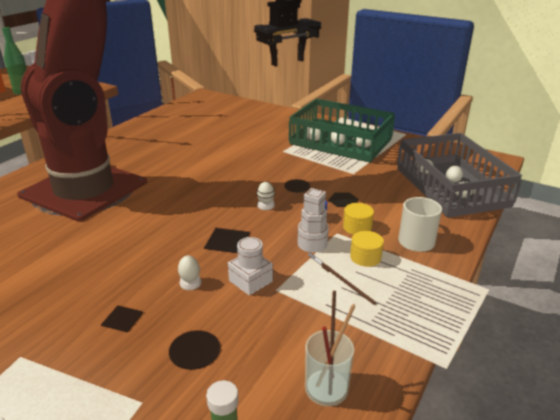

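View pics/side0.png

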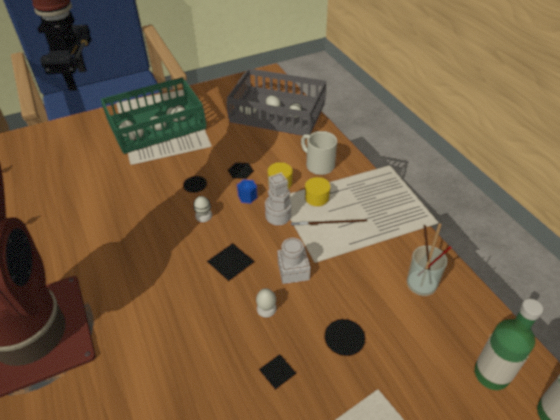

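Scene view: stack of three at (313,220), stack of two at (250,262), eggs at (266,195) and (189,272). The mats are at (297,186), (343,199), (228,240), (122,318) and (194,349). Side view: the stack of three is at (278,200) and the stack of two at (293,262). The mats are at (195,184) small round or hexagon, (240,170), (231,262), (345,337) and (278,372), and the blue hexagon is at (247,191).

```bash
cat > h.py <<'E'
import cv2,numpy as np
from workcell import *
def ray(f,uv,z):
    d=f["T"][:3,:3]@np.array([(uv[0]-f["cx"])/f["fx"],(uv[1]-f["cy"])/f["fy"],1]); o=f["T"][:3,3]
    return (o+d*(z-o[2])/d[2])
def proj(f,p):
    c=f["T"][:3,:3].T@(np.array(p)-f["T"][:3,3]); return f["fx"]*c[0]/c[2]+f["cx"],f["fy"]*c[1]/c[2]+f["cy"]
def onplane(f,cnt,z): return np.array([ray(f,p,z)[:2] for p in cnt.reshape(-1,2)])
def mats(f):
    m=(f["img"].max(2)<52).astype(np.uint8); m=cv2.morphologyEx(m,cv2.MORPH_OPEN,np.ones((3,3)))
    for c in cv2.findContours(m,cv2.RETR_EXTERNAL,cv2.CHAIN_APPROX_NONE)[0]:
        if cv2.contourArea(c)<80: continue
        P=onplane(f,c,.004); 
        if not(.3<np.hypot(*P.mean(0))<1 and np.ptp(P[:,0])<.13 and np.ptp(P[:,1])<.13): continue
        q=(P*1e4).astype(np.float32); (cx,cy),(w,h),a=cv2.minAreaRect(q)
        M=cv2.moments(q.astype(np.int32)); ar=M["m00"]/1e2
        print("mat px",c.reshape(-1,2).mean(0).round(),"c",np.round([M["m10"]/M["m00"]/1e4,M["m01"]/M["m00"]/1e4],4),"rect",round(w/10,1),round(h/10,1),"ang",round(a,1),"fill",round(M["m00"]/w/h,2))
E
python3 - <<'E'
from h import *
F={n:grab_frame(n) for n in("scene","side")}
for n in F: print(n); mats(F[n])
s=F["scene"]["img"];d=F["side"]["img"]
T=lambda im,x,y,w,h:cv2.resize(im[y:y+h,x:x+w],(400,300),interpolation=cv2.INTER_CUBIC)
o=np.vstack([np.hstack([T(s,268,182,96,72),T(s,202,225,96,72)]),np.hstack([T(d,230,160,96,72),T(d,246,225,96,72)])])
cv2.imwrite("pics/crop1.png",o)
E
```

```text
scene
mat px [194. 350.] c [ 0.5965 -0.2913] rect 80.3 78.1 ang 30.9 fill 0.78
mat px [122. 319.] c [ 0.4392 -0.2999] rect 49.4 48.5 ang 13.2 fill 0.92
mat px [226. 240.] c [ 0.4514 -0.0039] rect 73.8 74.2 ang 19.3 fill 0.8
mat px [343. 198.] c [0.5972 0.2942] rect 61.7 54.9 ang 66.6 fill 0.76
mat px [297. 186.] c [0.4682 0.2925] rect 58.1 53.8 ang 31.2 fill 0.82
side
mat px [277. 371.] c [ 0.4355 -0.2992] rect 50.2 49.7 ang 12.6 fill 0.93
mat px [344. 337.] c [ 0.5933 -0.2907] rect 79.0 79.6 ang 64.3 fill 0.78
mat px [231. 262.] c [ 0.4537 -0.0014] rect 77.1 77.2 ang 18.9 fill 0.93
mat px [195. 184.] c [0.4655 0.2954] rect 61.2 61.9 ang 63.8 fill 0.79
mat px [240. 170.] c [0.5987 0.2936] rect 60.4 63.3 ang 63.7 fill 0.8
```

View pics/crop1.png

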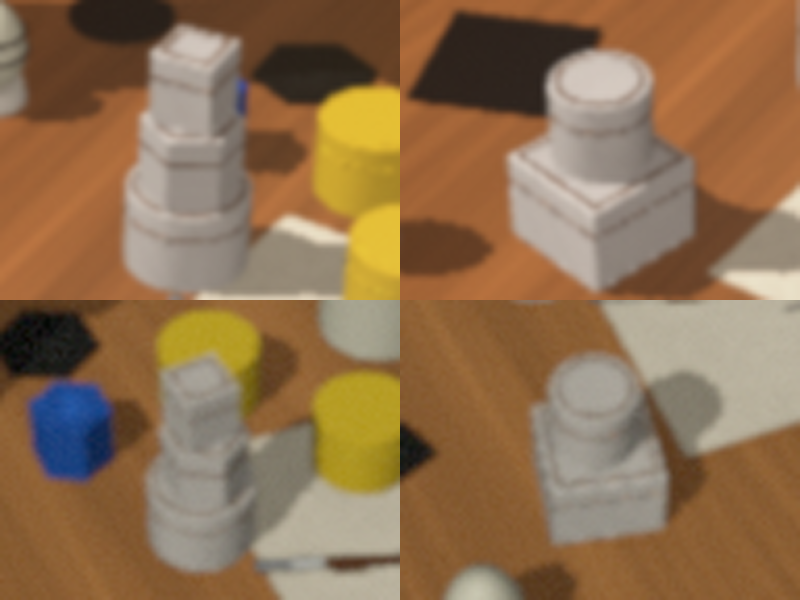

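Tall stack = big round, hexagon, little square; short stack = big square, small round. Look-alikes: two yellow drums at scene (358,218) and (367,248), the blue hexagon at side (247,191), and the eggs. I choose the white stacks. In the crop, the little square's top is at about scene (315,194) and side (278,179). The small round's top is at about scene (250,245) and side (292,246).

```bash
python3 - <<'E'
from h import *
F={n:grab_frame(n) for n in("scene","side")}
k=400/96
def px(n,pts,org): return [(p[0]/k+org[0],p[1]/k+org[1]) for p in pts]
O={"A0":(268,182),"B0":(202,225),"A1":(230,160),"B1":(246,225)}
def show(nm,n,org,pts,z):
    P=np.array([ray(F[n],q,z) for q in px(n,pts,O[org])])[:,:2]
    e=np.diff(np.vstack([P,P[:1]]),axis=0)
    print(nm,n,"c",P.mean(0).round(4),"edges",np.hypot(*e.T).round(3),"ang",np.degrees(np.arctan2(e[:,1],e[:,0])).round(0))
show("LS","scene","A0",[(150,63),(188,26),(243,40),(210,82)],.128)
show("LS","side","A1",[(160,75),(212,54),(240,85),(180,108)],.128)
show("SR","scene","B0",[(147,82),(200,50),(253,82),(200,110)],.088)
show("SR","side","B1",[(148,86),(195,53),(241,86),(193,118)],.088)
show("BS","scene","B0",[(108,158),(200,207),(295,158)],.046)
show("BS","side","B1",[(132,107),(145,190),(266,175)],.046)
for nm,n,p,z in [("egg0","scene",(266,206),.0),("egg0","side",(203,217),.0),("egg1","scene",(190,285),0),("egg1","side",(266,311),0),("blue","side",(247,196),.0),("yel1","scene",(358,226),0),("yel2","scene",(367,257),0),("yel1","side",(281,182),0),("yel2","side",(317,200),0)]:
    print(nm,n,ray(F[n],p,z)[:2].round(3))
# two-ray intersect heights check
for nm,a,b in [("LS",(315.3,194.5),(278,179.2)),("SR",(250,244.7),(292.3,245.9))]:
    z=np.linspace(.02,.2,181); d=[np.linalg.norm(ray(F["scene"],a,t)-ray(F["side"],b,t)) for t in z]; i=int(np.argmin(d)); print(nm,"best z",z[i],d[i])
from scipy.spatial.transform import Rotation as R
print(R.from_rotvec(read_state()["ee_rot"]).as_matrix().round(3))
E
```

```text
LS scene c [0.6264 0.0821] edges [0.043 0.03  0.045 0.033] ang [ 92.   3. -84. 178.]
LS side c [0.6199 0.085 ] edges [0.035 0.032 0.039 0.031] ang [   5.  -85. -176.   87.]
SR scene c [ 0.5766 -0.0879] edges [0.034 0.036 0.032 0.033] ang [  79.  -14. -106.  170.]
SR side c [ 0.5749 -0.0866] edges [0.034 0.033 0.034 0.032] ang [  17.  -70. -165.  111.]
BS scene c [ 0.5843 -0.1007] edges [0.057 0.056 0.087] ang [  -8.   71. -149.]
BS side c [ 0.5621 -0.0964] edges [0.058 0.065 0.086] ang [-108.  -17.  121.]
egg0 scene [0.45 0.17]
egg0 side [0.444 0.168]
egg1 scene [ 0.481 -0.161]
egg1 side [ 0.474 -0.161]
blue side [0.577 0.19 ]
yel1 scene [0.68  0.204]
yel2 scene [0.744 0.103]
yel1 side [0.683 0.2  ]
yel2 side [0.738 0.094]
LS best z 0.12400000000000001 0.0003645716139395612
SR best z 0.085 0.0004704883045195628
[[-0.916  0.402 -0.   ]
 [ 0.402  0.916 -0.   ]
 [-0.    -0.    -1.   ]]
```

Call:
{"fn": "arm_command", "kwargs": {"steps": [[[0.7, -1, 0], [0, 0, 1], 60], [[0.7, -1, 0], [0, 0, 1], 60], [[0.7, -1, 0], [0, 0, 1], 60], [[0.7, -1, 0], [0, 0, 1], 60], [[0.7, -1, 0], [0, 0, 0], 60], [[0.7, -1, 0], [0, 0, 0], 60], [[0.7, -1, 0], [0, 0, 0], 60], [[0.7, -1, 0], [0, 0, 0], 60], [[0.7, -1, 0], [0, 0, 0], 60], [[0.7, -1, 0], [0, 0, 0], 60], [[0.7, -1, 0], [0, 0, 0], 60], [[0.7, -1, 0], [0, 0, 0], 60]], "squeeze": 12}}

```text
time_s: 1.85
ee_pos: [0.4719, 0.2942, 0.2227]
ee_rot: [-0.104, 3.14, 0.0]
ft_force: [0.2, 0.8, -0.2]
gripper_width: 0.0601
gripper_force: 0.0
```

Call:
{"fn": "arm_command", "kwargs": {"steps": [[[0.67, -0.94, 0], [0, 0, 0], 60], [[0.67, -0.94, 0], [0, 0, 0], 60], [[0.67, -0.94, 0], [0, 0, 0], 60], [[0.67, -0.94, 0], [0, 0, 0], 60], [[0.67, -0.94, 0], [0, 0, 0], 60], [[0.67, -0.94, 0], [0, 0, 0], 60], [[0.67, -0.94, 0], [0, 0, 0], 60], [[0.67, -0.94, 0], [0, 0, 0], 60], [[0.67, -0.94, 0], [0, 0, 0], 60], [[0, 0, 0], [0, 0, 0], 60]]}}

```text
time_s: 3.1
ee_pos: [0.6229, 0.0809, 0.2224]
ee_rot: [-0.098, 3.14, -0.002]
ft_force: [-0.7, 0.3, 1.1]
gripper_width: 0.0599
gripper_force: 0.0
```

```bash
python3 - <<'E'
from h import *
f=grab_frame("wrist"); cv2.imwrite("pics/w1.png",f["img"]); s=read_state(); print(s["ee_pos"],s["ee_rot"]); print(proj(f,(.622,.084,.128)),proj(f,(.639,.084,.128)))
E
```

```text
[0.62227423 0.0827874  0.22235791] [ 1.01082619e-01 -3.13970198e+00  4.90189863e-04]
(np.float64(284.95753311583945), np.float64(214.73762925887783)) (np.float64(283.4087421483139), np.float64(236.70689540801465))
```

View pics/w1.png

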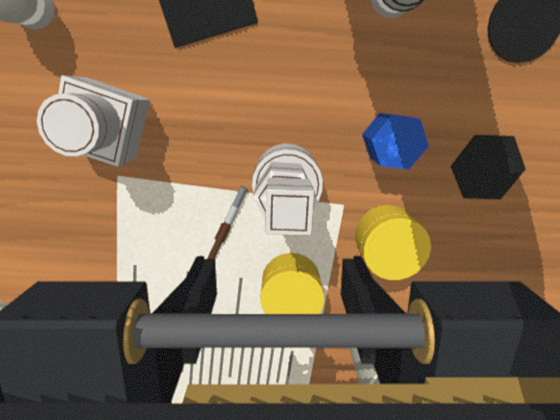

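Wrist view: the little square's top spans about (268,191) to (311,233), centred at (289,213) against a predicted (285,215). So it is about 3 mm further in +y, and its yaw agrees with the tool. Going down for it.

Call:
{"fn": "arm_command", "kwargs": {"steps": [[[0, 0.15, -1], [0, 0, 0], 60], [[0, 0, -1], [0, 0, 0], 60], [[0, 0, -1], [0, 0, 0], 60], [[0, 0, -1], [0, 0, 0], 60], [[0, 0, -0.6], [0, 0, 0], 60], [[0, 0, -0.4], [0, 0, 0], 60], [[0, 0, 0], [0, 0, 0], 45], [[0, 0, 0], [0, 0, 0], 28], [[0, 0, 0], [0, 0, 0], 28], [[0, 0, 0], [0, 0, 0], 28], [[0, 0, 0], [0, 0, 0], 28]], "squeeze": 12}}

```text
time_s: 4.53
ee_pos: [0.6225, 0.0874, 0.0982]
ee_rot: [-0.104, 3.139, 0.0]
ft_force: [-0.6, 0.5, 4.4]
gripper_width: 0.0343
gripper_force: 12.0
```

```bash
python3 - <<'E'
import cv2,numpy as np
import h
from h import *
# mats/round tops in earlier wrist picture: take calibration from a fresh call shape only
f=grab_frame("wrist"); s=read_state(); print(s["ee_pos"],s["gripper_width"],s["gripper_force"])
E
```

```text
[0.62249705 0.08744118 0.09817818] 0.03407619219468147 12.000282341614366
```

Call:
{"fn": "arm_command", "kwargs": {"steps": [[[0, 0, 0.4], [0, 0, 0], 28], [[0, 0, 1], [0, 0, 0], 28], [[0, 0, 1], [0, 0, 0], 28], [[0, 0, 1], [0, 0, 0], 28], [[-0.46, -0.97, 0.4], [0, 0, 0.65], 28], [[-0.46, -0.97, 0], [0, 0, 0.65], 28], [[-0.46, -0.97, 0], [0, 0, 0], 28], [[-0.46, -0.97, 0], [0, 0, 0], 28], [[-0.46, -0.97, 0], [0, 0, 0], 28], [[-0.46, -0.97, 0], [0, 0, 0], 28], [[-0.46, -0.97, 0], [0, 0, 0], 28], [[-0.46, -0.97, 0], [0, 0, 0], 28]]}}

```text
time_s: 6.08
ee_pos: [0.5291, -0.1081, 0.1925]
ee_rot: [0.346, -3.122, -0.0]
ft_force: [0.9, -0.6, -0.8]
gripper_width: 0.0342
gripper_force: 12.0
```

Call:
{"fn": "arm_command", "kwargs": {"steps": [[[-0.46, -0.97, 0], [0, 0, 0], 28], [[-0.46, -0.97, 0], [0, 0, 0], 28], [[-0.46, -0.97, 0], [0, 0, 0], 28], [[-0.46, -0.97, 0], [0, 0, 0], 28], [[-0.46, -0.97, 0], [0, 0, 0], 28], [[-0.46, -0.97, 0], [0, 0, 0], 28], [[-0.46, -0.97, 0], [0, 0, 0], 28], [[-0.46, -0.97, 0], [0, 0, 0], 28], [[0, 0, 0], [0, 0, 0], 28], [[0, 0, 0], [0, 0, 0], 28]]}}

```text
time_s: 7.32
ee_pos: [0.438, -0.3002, 0.1924]
ee_rot: [-0.347, 3.122, 0.001]
ft_force: [0.4, 0.6, -0.7]
gripper_width: 0.0343
gripper_force: 12.0
```

```bash
python3 - <<'E'
from h import *
f=grab_frame("wrist"); cv2.imwrite("pics/w2.png",f["img"]); s=read_state(); print(s["ee_pos"],s["gripper_width"],s["ft_force"]); mats(f)
f=grab_frame("side");mats(f)
E
```

```text
[ 0.43831975 -0.29986961  0.19243289] 0.0341391231269637 [-0.59681214  0.1457116  -0.54824949]
mat px [ 57. 415.] c [ 0.7699 -0.4972] rect 12.1 23.3 ang 12.7 fill 0.52
mat px [365. 414.] c [ 0.6881 -0.1403] rect 19.5 29.6 ang 12.7 fill 0.3
mat px [272. 411.] c [ 0.7072 -0.2477] rect 19.1 31.8 ang 4.8 fill 0.44
mat px [387. 412.] c [ 0.6767 -0.1162] rect 24.3 19.1 ang 21.7 fill 0.38
mat px [340. 409.] c [ 0.6876 -0.1711] rect 13.6 24.0 ang 18.3 fill 0.49
mat px [ 79. 402.] c [ 0.744  -0.4727] rect 21.0 11.6 ang 86.4 fill 0.63
mat px [104. 405.] c [ 0.7408 -0.4452] rect 39.2 19.6 ang 78.9 fill 0.42
mat px [551. 380.] c [0.5952 0.0537] rect 83.1 23.9 ang 25.5 fill 0.66
mat px [351. 364.] c [ 0.6227 -0.1758] rect 46.3 61.0 ang 12.7 fill 0.61
mat px [257. 350.] c [ 0.6277 -0.2834] rect 8.0 42.3 ang 12.7 fill 0.71
mat px [204. 364.] c [ 0.6601 -0.3376] rect 46.3 60.5 ang 12.7 fill 0.67
mat px [  7. 380.] c [ 0.7339 -0.5547] rect 23.0 82.0 ang 89.9 fill 0.6
mat px [178. 327.] c [ 0.6159 -0.3734] rect 40.9 9.4 ang 4.4 fill 0.44
mat px [379. 324.] c [ 0.5625 -0.1623] rect 44.0 10.8 ang 23.2 f
[... 468 characters left out ...]
[ 0.5303 -0.1862] rect 17.3 11.0 ang 8.5 fill 0.6
mat px [ 92. 292.] c [ 0.594  -0.4671] rect 28.0 19.8 ang 4.4 fill 0.36
mat px [335. 290.] c [ 0.5378 -0.2164] rect 66.8 39.4 ang 14.7 fill 0.59
mat px [222. 289.] c [ 0.5639 -0.3354] rect 67.7 39.7 ang 8.6 fill 0.62
mat px [540. 263.] c [ 0.4603 -0.022 ] rect 81.7 42.4 ang 23.6 fill 0.87
mat px [281. 181.] c [ 0.4342 -0.2996] rect 50.9 51.9 ang 12.7 fill 0.98
mat px [277. 371.] c [ 0.4354 -0.299 ] rect 49.4 48.6 ang 12.6 fill 0.92
mat px [344. 337.] c [ 0.5934 -0.2906] rect 79.8 76.6 ang 60.8 fill 0.79
mat px [226. 261.] c [0.4382 0.003 ] rect 96.9 56.9 ang 68.2 fill 0.51
mat px [195. 184.] c [0.4654 0.2957] rect 53.1 56.5 ang 63.8 fill 0.81
```

View pics/w2.png

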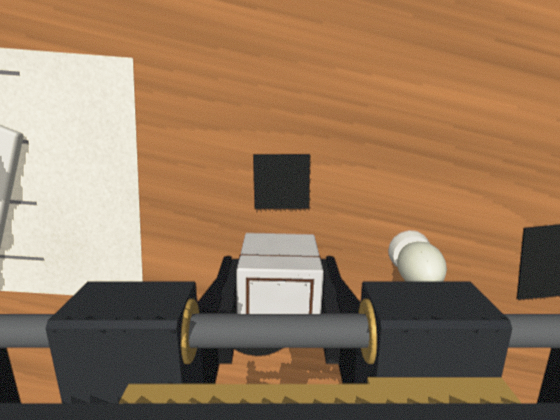

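The little square is held level and aligned with the mat at (282,182), and the mat measures (0.435,-0.2995). Lowering and releasing.

Call:
{"fn": "arm_command", "kwargs": {"steps": [[[-0.06, 0, -1], [0, 0, 0], 28], [[0, 0, -1], [0, 0, 0], 28], [[0, 0, -1], [0, 0, 0], 28], [[0, 0, -1], [0, 0, 0], 28], [[0, 0, -1], [0, 0, 0], 28], [[0, 0, -1], [0, 0, 0], 28], [[0, 0, -0.6], [0, 0, 0], 28], [[0, 0, -0.3], [0, 0, 0], 28], [[0, 0, -0.15], [0, 0, 0], 28], [[0, 0, 0], [0, 0, 0], 28], [[0, 0, 0], [0, 0, 0], 28]]}}

```text
time_s: 8.8
ee_pos: [0.437, -0.3009, 0.0169]
ee_rot: [-0.348, 3.121, -0.001]
ft_force: [0.2, -0.3, -0.4]
gripper_width: 0.0345
gripper_force: 12.0
```

Call:
{"fn": "arm_command", "kwargs": {"steps": [[[0, 0, -0.08], [0, 0, 0], 28], [[0, 0, 0], [0, 0, 0], 28], [[0, 0, 0], [0, 0, 0], 40], [[0, 0, 0], [0, 0, 0], 56], [[0, 0, 0], [0, 0, 0], 56], [[0, 0, 0.4], [0, 0, 0], 56], [[0, 0, 1], [0, 0, 0], 56], [[0, 0, 1], [0, 0, 0], 56], [[0, 0, 1], [0, 0, 0], 56], [[0, 0, 1], [0, 0, 0], 87], [[0.4, 0.6, 1], [0, 0, 0], 87], [[0.4, 0.6, 1], [0, 0, 0], 87]]}}

```text
time_s: 10.3
ee_pos: [0.4566, -0.2706, 0.1759]
ee_rot: [-0.347, 3.122, -0.0]
ft_force: [-0.3, -0.5, 0.2]
gripper_width: 0.078
gripper_force: 0.0
```

```bash
python3 - <<'E'
from h import *
s=read_state(); print(s["ee_pos"],s["ee_rot"])
a=[grab_frame(n)["img"] for n in("scene","side","wrist")]
T=lambda im,x,y,w,h:cv2.resize(im[y:y+h,x:x+w],(400,300),interpolation=cv2.INTER_CUBIC)
cv2.imwrite("pics/c2.png",np.vstack([np.hstack([T(a[0],74,280,96,72),T(a[1],230,335,96,72)]),np.hstack([T(a[0],268,182,96,72),T(a[1],230,160,96,72)])]))
E
```

```text
[ 0.45664145 -0.27056822  0.17590008] [-3.46614719e-01  3.12170325e+00 -4.98056276e-04]
```

View pics/c2.png

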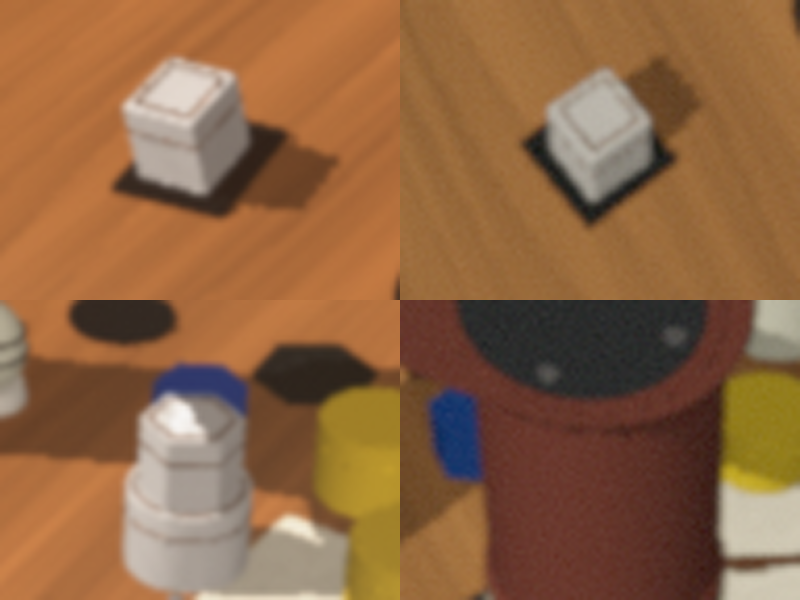

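The little square stands centred on its mat (crop (185,130) scene, (600,140) side). Next is the small round box at (0.576,-0.087).

Call:
{"fn": "arm_command", "kwargs": {"steps": [[[0.6, 0.92, 0], [0, 0, 0], 72], [[0.6, 0.92, 0], [0, 0, 0], 72], [[0.6, 0.92, 0], [0, 0, 0], 72], [[0.6, 0.92, 0], [0, 0, 0], 72], [[0.6, 0.92, 0], [0, 0, 0], 72], [[0.6, 0.92, 0], [0, 0, 0], 72], [[0.6, 0.92, 0], [0, 0, 0], 72], [[0.6, 0.92, 0], [0, 0, 0], 72], [[0, 0, 0], [0, 0, 0], 72], [[0, 0, 0], [0, 0, 0], 72]]}}

```text
time_s: 11.7
ee_pos: [0.5758, -0.0881, 0.1737]
ee_rot: [0.346, -3.121, 0.001]
ft_force: [-0.1, -0.1, -1.6]
gripper_width: 0.072
gripper_force: 0.0
```

```bash
python3 - <<'E'
from h import *
f=grab_frame("wrist"); cv2.imwrite("pics/w3.png",f["img"]); s=read_state(); print(s["ee_pos"],s["ee_rot"]); print(proj(f,(.5757,-.087,.088)),f["T"].tolist())
print([ (k,np.round(proj(f,(x,y,z)))) for k,x,y,z in [("LS",.622,.084,.088)]])
E
```

```text
[ 0.5758238  -0.08825459  0.17396547] [ 3.45254348e-01 -3.12169517e+00  8.80557616e-04]
(np.float64(281.81026868808175), np.float64(220.22130426076936)) [[-0.21833723357294763, 0.9297698749567319, 0.2964065317408721, 0.49323380594878974], [0.9758698903684646, 0.20883370468808501, 0.06376865106373097, -0.10720620222857603], [-0.002609503391508192, 0.3031772804963957, -0.9529305993003147, 0.33623854883729953], [0.0, 0.0, 0.0, 1.0]]
[('LS', array([487., 323.]))]
```

View pics/w3.png

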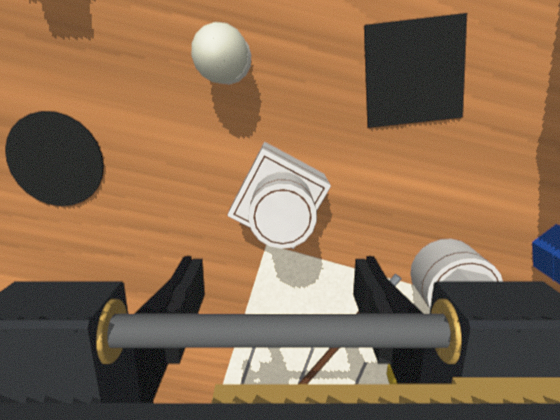

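The small round's top is at (283,217) against a predicted (282,220), so within 2 mm. Grasping it.

Call:
{"fn": "arm_command", "kwargs": {"steps": [[[-0.07, 0.04, -1], [0, 0, 0], 72], [[0, 0, -1], [0, 0, 0], 72], [[0, 0, -1], [0, 0, 0], 72], [[0, 0, -1], [0, 0, 0], 72], [[0, 0, -0.4], [0, 0, 0], 72], [[0, 0, -0.24], [0, 0, 0], 72], [[0, 0, 0], [0, 0, 0], 55], [[0, 0, 0], [0, 0, 0], 42], [[0, 0, 0], [0, 0, 0], 42], [[0, 0, 0], [0, 0, 0], 42], [[0, 0, 0], [0, 0, 0], 42]], "squeeze": 12}}

```text
time_s: 13.12
ee_pos: [0.5752, -0.0856, 0.0588]
ee_rot: [-0.348, 3.121, -0.0]
ft_force: [-0.9, -1.2, 4.4]
gripper_width: 0.0475
gripper_force: 12.0
```

Call:
{"fn": "arm_command", "kwargs": {"steps": [[[0, 0, 0.4], [0, 0, 0], 42], [[0, 0, 1], [0, 0, 0], 42], [[0, 0, 1], [0, 0, 0], 42], [[0, 0, 1], [0, 0, 0], 42], [[-0.27, 0.95, 1], [0, 0, 0], 42], [[-0.27, 0.95, 0.4], [0, 0, 0], 42], [[-0.27, 0.95, 0], [0, 0, 0], 42], [[-0.27, 0.95, 0], [0, 0, 0], 42], [[-0.27, 0.95, 0], [0, 0, 0], 42], [[-0.27, 0.95, 0], [0, 0, 0], 42], [[-0.27, 0.95, 0], [0, 0, 0], 42], [[-0.27, 0.95, 0], [0, 0, 0], 42]]}}

```text
time_s: 14.62
ee_pos: [0.5205, 0.105, 0.1787]
ee_rot: [-0.348, 3.122, -0.0]
ft_force: [-0.3, 0.8, -0.7]
gripper_width: 0.0478
gripper_force: 12.0
```

Call:
{"fn": "arm_command", "kwargs": {"steps": [[[-0.27, 0.95, 0], [0, 0, 0], 42], [[-0.27, 0.95, 0], [0, 0, 0], 42], [[-0.27, 0.95, 0], [0, 0, 0], 42], [[-0.27, 0.95, 0], [0, 0, 0], 42], [[-0.27, 0.95, 0], [0, 0, 0], 42], [[-0.27, 0.95, 0], [0, 0, 0], 42], [[-0.27, 0.95, 0], [0, 0, 0], 42], [[-0.27, 0.95, 0], [0, 0, 0], 42], [[0, 0, 0], [0, 0, 0], 42], [[0, 0, 0], [0, 0, 0], 42]]}}

```text
time_s: 15.88
ee_pos: [0.4671, 0.2935, 0.1784]
ee_rot: [-0.347, 3.122, -0.001]
ft_force: [-0.2, -0.3, -0.1]
gripper_width: 0.0476
gripper_force: 12.0
```

```bash
cat >> h.py <<'E'
def matw(f):
    "mats seen by the wrist camera: dark blobs above the gripper rows"
    g=dict(f); im=f["img"].copy(); im[255:]=255; g["img"]=im; mats(g)
E
python3 - <<'E'
from h import *
f=grab_frame("wrist"); cv2.imwrite("pics/w4.png",f["img"]); s=read_state(); print(s["ee_pos"],s["gripper_width"]); matw(f)
# refine BS from the w3 picture (its T)
T=np.array([[-0.21833723,0.92976987,0.29640653,0.49323381],[0.97586989,0.2088337,0.06376865,-0.1072062],[-0.0026095,0.30317728,-0.9529306,0.33623855],[0,0,0,1]])
g=dict(f,T=T,img=cv2.imread("pics/w3.png")); matw(g)
P=np.array([ray(g,p,.046)[:2] for p in[(230,214),(265,145),(330,187)]]); e=np.diff(P,axis=0); print("BS",P.round(4),(P[0]+P[2])/2,np.hypot(*e.T),np.degrees(np.arctan2(e[:,1],e[:,0])))
print("BR-A ring px later; hex top", ray(g,(457,262),.046))
E
```

```text
[0.46730449 0.2932381  0.17845903] 0.04794128159815572
mat px [284. 183.] c [0.4633 0.2963] rect 62.3 64.7 ang 12.7 fill 0.79
mat px [  4. 127.] c [0.4667 0.0441] rect 10.4 33.6 ang 89.9 fill 0.47
mat px [ 54. 158.] c [ 0.5926 -0.2902] rect 82.2 85.1 ang 12.7 fill 0.77
mat px [416.  69.] c [ 0.4531 -0.0015] rect 80.1 80.3 ang 18.7 fill 0.97
BS [[ 0.5937 -0.1259]
 [ 0.5329 -0.1097]
 [ 0.5541 -0.0524]] [ 0.57386944 -0.08913177] [0.06284973 0.06104341] [165.06007915  69.76397734]
BR-A ring px later; hex top [0.5935882  0.06933668 0.046     ]
```

The mat under the box measures (0.463,0.296), which agrees with the earlier (0.465,0.295). Lowering with a small correction.

Call:
{"fn": "arm_command", "kwargs": {"steps": [[[-0.12, 0.08, -1], [0, 0, 0], 42], [[0, 0, -1], [0, 0, 0], 42], [[0, 0, -1], [0, 0, 0], 42], [[0, 0, -1], [0, 0, 0], 42], [[0, 0, -1], [0, 0, 0], 42], [[0, 0, -1], [0, 0, 0], 42], [[0, 0, -0.3], [0, 0, 0], 42], [[0, 0, -0.15], [0, 0, 0], 42], [[0, 0, -0.06], [0, 0, 0], 42], [[0, 0, 0], [0, 0, 0], 42], [[0, 0, 0], [0, 0, 0], 42]]}}

```text
time_s: 17.3
ee_pos: [0.4645, 0.2963, 0.0168]
ee_rot: [-0.348, 3.121, 0.001]
ft_force: [-1.8, -2.8, 6.3]
gripper_width: 0.0473
gripper_force: 12.0
```

Call:
{"fn": "arm_command", "kwargs": {"steps": [[[0, 0, 0], [0, 0, 0], 55], [[0, 0, 0], [0, 0, 0], 72], [[0, 0, 0], [0, 0, 0], 72], [[0, 0, 0.4], [0, 0, 0], 72], [[0, 0, 1], [0, 0, 0], 72], [[0, 0, 1], [0, 0, 0], 72], [[0, 0, 1], [0, 0, 0], 72], [[0, 0, 1], [0, 0, 0], 75], [[0, 0, 1], [0, 0, 0], 75], [[0.7, -0.94, 0.8], [0, 0, 0], 75], [[0.7, -0.94, 0], [0, 0, 0], 75]]}}

```text
time_s: 18.68
ee_pos: [0.5001, 0.2495, 0.1733]
ee_rot: [-0.349, 3.119, 0.003]
ft_force: [0.6, -0.1, -0.1]
gripper_width: 0.0752
gripper_force: 0.0
```

Call:
{"fn": "arm_command", "kwargs": {"steps": [[[0.7, -0.94, 0], [0, 0, 0], 75], [[0.7, -0.94, 0], [0, 0, 0], 75], [[0.7, -0.94, 0], [0, 0, 0], 75], [[0.7, -0.94, 0], [0, 0, 0], 75], [[0.7, -0.94, 0], [0, 0, 0], 75], [[0.7, -0.94, 0], [0, 0, 0], 75], [[0.7, -0.94, 0], [0, 0, 0], 75], [[0, 0, 0], [0, 0, 0], 75], [[0, 0, 0], [0, 0, 0], 75]]}}

```text
time_s: 19.8
ee_pos: [0.621, 0.0856, 0.1708]
ee_rot: [0.349, -3.122, -0.001]
ft_force: [-0.2, 0.4, 0.5]
gripper_width: 0.0752
gripper_force: 0.0
```

```bash
python3 - <<'E'
from h import *
f=grab_frame("wrist"); s=read_state(); print(s["ee_pos"],s["ee_rot"])
print(proj(f,(.622,.085,.088)))
np.save("T5.npy",f["T"])
w=f["img"][130:280,190:390]; sc=grab_frame("scene")["img"]
cv2.imwrite("pics/w5.png",np.hstack([cv2.resize(w,(480,360),interpolation=cv2.INTER_CUBIC),cv2.resize(sc[150:240,230:310],(320,360),interpolation=cv2.INTER_CUBIC)]))
E
```

```text
[0.62088771 0.08613623 0.17075173] [ 3.50291013e-01 -3.12187126e+00 -1.14466890e-03]
(np.float64(278.94246279301717), np.float64(222.33358312433586))
```

View pics/w5.png

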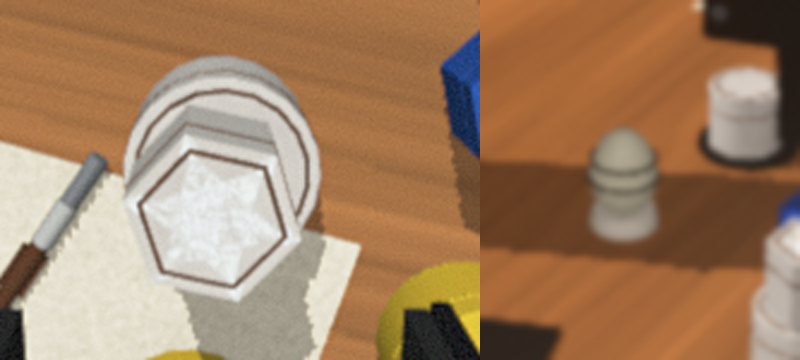

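The hexagon's top is centred at about crop (213,218) with a corner pointing left-up. The small round box stands on its mat.

```bash
python3 - <<'E'
from h import *
f=grab_frame("wrist"); f["T"]=np.load("T5.npy")
c=[(127,198),(187,137),(275,155),(298,236),(235,300),(155,283)]
P=np.array([ray(f,(x/2.4+190,y/2.4+130),.088)[:2] for x,y in c]); print("hex",P.mean(0)); e=np.roll(P,-1,0)-P; print(np.hypot(*e.T).round(3),(np.degrees(np.arctan2(e[:,1],e[:,0]))%60).round(1))
q=np.array([ray(f,(x/2.4+190,y/2.4+130),.046)[:2] for x,y in [(124,165),(140,120),(222,73),(300,115),(320,170)]])
A=np.c_[2*q,np.ones(5)]; s=np.linalg.lstsq(A,(q**2).sum(1),rcond=None)[0]; print("BR",s[:2],np.sqrt(s[2]+s[0]**2+s[1]**2))
E
```

```text
hex [0.6214145  0.08467078]
[0.025 0.025 0.025 0.027 0.024 0.027] [28.7 30.8 29.2 30.9 29.7 28.6]
BR [0.61849669 0.08703959] 0.0322909206853969
```

Call:
{"fn": "arm_command", "kwargs": {"steps": [[[0.02, -0.05, 0], [0, 0, 1], 75], [[0, 0, -0.5], [0, 0, 1], 75], [[0, 0, -1], [0, 0, 0.5], 72], [[0, 0, -1], [0, 0, 0], 72], [[0, 0, -1], [0, 0, 0], 72], [[0, 0, -0.6], [0, 0, 0], 72], [[0, 0, -0.4], [0, 0, 0], 72], [[0, 0, 0], [0, 0, 0], 55], [[0, 0, 0], [0, 0, 0], 40], [[0, 0, 0], [0, 0, 0], 40], [[0, 0, 0], [0, 0, 0], 40], [[0, 0, 0], [0, 0, 0], 40]], "squeeze": 12}}

```text
time_s: 21.45
ee_pos: [0.6222, 0.0837, 0.0587]
ee_rot: [-0.811, 3.034, 0.0]
ft_force: [-0.9, -0.0, 6.1]
gripper_width: 0.0459
gripper_force: 12.0
```

Call:
{"fn": "arm_command", "kwargs": {"steps": [[[0, 0, 0.4], [0, 0, 0], 40], [[0, 0, 1], [0, 0, 0], 40], [[0, 0, 1], [0, 0, 0], 40], [[0, 0, 1], [0, 0, 0], 40], [[-0.1, 0.93, 1], [0, 0, 0], 40], [[-0.1, 0.93, 0], [0, 0, 0], 40], [[-0.1, 0.93, 0], [0, 0, 0], 40], [[-0.1, 0.93, 0], [0, 0, 0], 40], [[-0.1, 0.93, 0], [0, 0, 0], 40], [[-0.1, 0.93, 0], [0, 0, 0], 40], [[-0.1, 0.93, 0], [0, 0, 0], 40], [[-0.1, 0.93, 0], [0, 0, 0], 40]]}}

```text
time_s: 22.95
ee_pos: [0.6016, 0.2711, 0.168]
ee_rot: [0.811, -3.035, 0.0]
ft_force: [-0.1, -0.4, -1.4]
gripper_width: 0.0459
gripper_force: 12.0
```

Call:
{"fn": "arm_command", "kwargs": {"steps": [[[-0.1, 0.93, 0], [0, 0, 0], 40], [[0, 0, 0], [0, 0, 0], 40], [[0, 0, 0], [0, 0, 0], 40]]}}

```text
time_s: 23.32
ee_pos: [0.5996, 0.2923, 0.168]
ee_rot: [0.81, -3.035, 0.001]
ft_force: [-0.1, 0.4, -0.8]
gripper_width: 0.0463
gripper_force: 12.0
```

```bash
python3 - <<'E'
from h import *
f=grab_frame("wrist"); cv2.imwrite("pics/w6.png",f["img"]); s=read_state(); print(s["ee_pos"],s["gripper_width"]); matw(f); print(proj(f,(.598,.294,.004)))
E
```

```text
[0.59975748 0.29180932 0.16805595] 0.045815519757115314
mat px [281. 190.] c [0.5969 0.2924] rect 66.6 64.3 ang 31.6 fill 0.79
mat px [354.  62.] c [0.48  0.292] rect 65.7 45.1 ang 67.8 fill 0.28
(np.float64(282.3903831108433), np.float64(191.5323107961887))
```

View pics/w6.png

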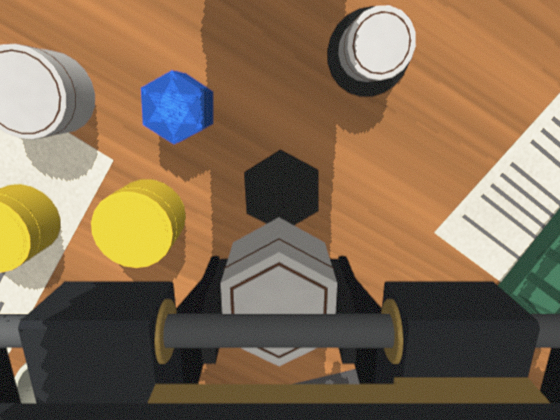

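The hexagon is held level and aligned with its mat at (281,190), measured at (0.597,0.293). Lowering.

Call:
{"fn": "arm_command", "kwargs": {"steps": [[[-0.1, 0.05, -1], [0, 0, 0], 40], [[0, 0, -1], [0, 0, 0], 40], [[0, 0, -1], [0, 0, 0], 40], [[0, 0, -1], [0, 0, 0], 40], [[0, 0, -1], [0, 0, 0], 40], [[0, 0, -0.6], [0, 0, 0], 40], [[0, 0, -0.3], [0, 0, 0], 40], [[0, 0, -0.14], [0, 0, 0], 40], [[0, 0, 0], [0, 0, 0], 40], [[0, 0, 0], [0, 0, 0], 40]]}}

```text
time_s: 24.62
ee_pos: [0.5973, 0.2944, 0.0178]
ee_rot: [-0.811, 3.034, 0.0]
ft_force: [-0.2, 0.2, -0.7]
gripper_width: 0.046
gripper_force: 12.0
```

Call:
{"fn": "arm_command", "kwargs": {"steps": [[[0, 0, -0.07], [0, 0, 0], 40], [[0, 0, 0], [0, 0, 0], 40], [[0, 0, 0], [0, 0, 0], 55], [[0, 0, 0], [0, 0, 0], 70], [[0, 0, 0], [0, 0, 0], 70], [[0, 0, 0.4], [0, 0, 0], 70], [[0, 0, 1], [0, 0, 0], 70], [[0, 0, 1], [0, 0, 0], 87], [[0, 0, 1], [0, 0, 0], 87], [[0, 0, 1], [0, 0, 0], 87], [[0, 0, 1], [0, 0, 0], 87], [[0, 0, 0.6], [0, 0, 0], 87]]}}

```text
time_s: 26.12
ee_pos: [0.5974, 0.2943, 0.1674]
ee_rot: [-0.81, 3.033, 0.001]
ft_force: [0.7, 0.6, 0.3]
gripper_width: 0.0867
gripper_force: 0.0
```

Call:
{"fn": "arm_command", "kwargs": {"steps": [[[0.1, -0.93, 0], [0, 0, -1], 87], [[0.1, -0.93, 0], [0, 0, -1], 87], [[0.1, -0.93, 0], [0, 0, -1], 87], [[0.1, -0.93, 0], [0, 0, -1], 87], [[0.1, -0.93, 0], [0, 0, 0], 87], [[0.1, -0.93, 0], [0, 0, 0], 87], [[0.1, -0.93, 0], [0, 0, 0], 87], [[0.1, -0.93, 0], [0, 0, 0], 87], [[0.1, -0.93, 0], [0, 0, 0], 87], [[0, 0, 0], [0, 0, 0], 87], [[0, 0, 0], [0, 0, 0], 87]]}}

```text
time_s: 27.5
ee_pos: [0.6192, 0.0857, 0.1652]
ee_rot: [0.069, -3.141, -0.001]
ft_force: [0.3, 0.5, -0.6]
gripper_width: 0.0868
gripper_force: 0.0
```

```bash
python3 - <<'E'
from h import *
f=grab_frame("wrist"); s=read_state(); print(s["ee_pos"],s["ee_rot"]); np.save("T7.npy",f["T"])
print("pred BR top",proj(f,(.619,.087,.046)))
sc=grab_frame("scene")["img"]
cv2.imwrite("pics/w7.png",np.hstack([cv2.resize(f["img"][110:290,170:410],(480,360),interpolation=cv2.INTER_CUBIC),cv2.resize(sc[150:240,270:350],(320,360),interpolation=cv2.INTER_CUBIC)]))
E
```

```text
[0.6191721  0.0861746  0.16520447] [ 7.00738427e-02 -3.14055372e+00 -9.14860519e-04]
pred BR top (np.float64(281.76563102784144), np.float64(205.5265109396102))
```

View pics/w7.png

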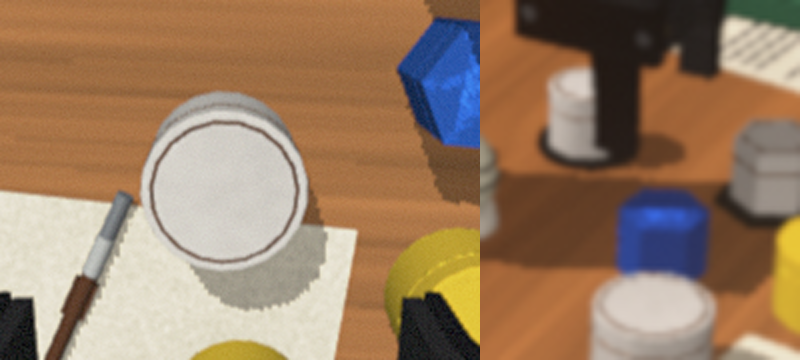

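The hexagon stands on its mat. The big round's top is centred at wrist (282.5,204) against a predicted (282,205.5), so about (0.618,0.087). The brush tip at crop (125,195) lies where the left finger would come down, so I turn the tool by about -32° first.

Call:
{"fn": "arm_command", "kwargs": {"steps": [[[-0.04, 0.03, 0], [0, 0, -0.95], 87], [[0, 0, -0.5], [0, 0, -0.95], 87], [[0, 0, -0.5], [0, 0, -0.95], 87], [[0, 0, -0.5], [0, 0, -0.95], 87], [[0, 0, -0.5], [0, 0, -0.9], 87], [[0, 0, -1], [0, 0, 0], 87], [[0, 0, -1], [0, 0, 0], 87], [[0, 0, -1], [0, 0, 0], 87], [[0, 0, -0.6], [0, 0, 0], 87], [[0, 0, -0.4], [0, 0, 0], 87], [[0, 0, 0], [0, 0, 0], 87]], "squeeze": 15}}

```text
time_s: 28.98
ee_pos: [0.6182, 0.0858, 0.015]
ee_rot: [-0.81, -3.035, 0.001]
ft_force: [-0.2, 0.8, 0.4]
gripper_width: 0.0871
gripper_force: 0.0
```

Call:
{"fn": "arm_command", "kwargs": {"steps": [[[0, 0, 0], [0, 0, 0], 75], [[0, 0, 0], [0, 0, 0], 60], [[0, 0, 0], [0, 0, 0], 60], [[0, 0, 0], [0, 0, 0], 60], [[0, 0, 0], [0, 0, 0], 60]]}}

```text
time_s: 29.6
ee_pos: [0.6189, 0.086, 0.016]
ee_rot: [0.81, 3.034, 0.001]
ft_force: [0.7, 2.0, 4.7]
gripper_width: 0.0659
gripper_force: 15.0
```

Call:
{"fn": "arm_command", "kwargs": {"steps": [[[0, 0, 0.4], [0, 0, 0], 60], [[0, 0, 1], [0, 0, 0], 60], [[0, 0, 1], [0, 0, 0], 60], [[0, 0, 1], [0, 0, 0], 60], [[-0.06, -0.94, 1], [0, 0, 0], 60], [[-0.06, -0.94, 0.6], [0, 0, 0], 60], [[-0.06, -0.94, 0], [0, 0, 0], 60], [[-0.06, -0.94, 0], [0, 0, 0], 60], [[-0.06, -0.94, 0], [0, 0, 0], 60], [[-0.06, -0.94, 0], [0, 0, 0], 60], [[-0.06, -0.94, 0], [0, 0, 0], 60], [[-0.06, -0.94, 0], [0, 0, 0], 60]]}}

```text
time_s: 31.1
ee_pos: [0.6055, -0.1043, 0.14]
ee_rot: [-0.812, -3.034, 0.001]
ft_force: [0.3, 0.7, -1.1]
gripper_width: 0.0655
gripper_force: 15.0
```

Call:
{"fn": "arm_command", "kwargs": {"steps": [[[-0.06, -0.94, 0], [0, 0, 0], 60], [[-0.06, -0.94, 0], [0, 0, 0], 60], [[-0.06, -0.94, 0], [0, 0, 0], 60], [[-0.06, -0.94, 0], [0, 0, 0], 60], [[-0.06, -0.94, 0], [0, 0, 0], 60], [[-0.06, -0.94, 0], [0, 0, 0], 60], [[-0.06, -0.94, 0], [0, 0, 0], 60], [[-0.06, -0.94, 0], [0, 0, 0], 60], [[0, 0, 0], [0, 0, 0], 60], [[0, 0, 0], [0, 0, 0], 60]]}}

```text
time_s: 32.35
ee_pos: [0.5939, -0.2901, 0.1399]
ee_rot: [-0.811, -3.034, -0.001]
ft_force: [-0.8, -0.1, -1.8]
gripper_width: 0.0656
gripper_force: 15.0
```

```bash
python3 - <<'E'
from h import *
f=grab_frame("wrist"); cv2.imwrite("pics/w8.png",f["img"]); s=read_state(); print(s["ee_pos"],s["gripper_width"],s["q"].round(2)); matw(f); mats(grab_frame("scene"))
E
```

```text
[ 0.59430386 -0.2895077   0.13998338] 0.0656168043571517 [-0.05  0.45  0.58  1.56 -0.26  1.21  1.63]
mat px [279. 185.] c [ 0.5809 -0.2835] rect 82.7 56.4 ang 59.4 fill 0.69
mat px [179.  35.] c [ 0.4517 -0.291 ] rect 30.1 52.4 ang 12.7 fill 0.45
mat px [158. 273.] c [ 0.392 -0.158] rect 38.6 136.5 ang 52.8 fill 0.48
mat px [210. 263.] c [ 0.4671 -0.0791] rect 23.4 106.0 ang 37.8 fill 0.52
```

View pics/w8.png

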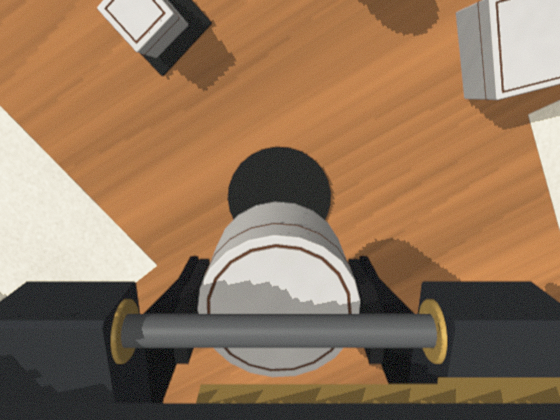

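The big round box is over its mat, which spans columns 228–332 and so is centred at 280, in line with the tool. Lowering.

Call:
{"fn": "arm_command", "kwargs": {"steps": [[[-0.03, -0.03, -1], [0, 0, 0], 60], [[0, 0, -1], [0, 0, 0], 60], [[0, 0, -1], [0, 0, 0], 60], [[0, 0, -1], [0, 0, 0], 60], [[0, 0, -0.5], [0, 0, 0], 60], [[0, 0, -0.24], [0, 0, 0], 60], [[0, 0, -0.04], [0, 0, 0], 60], [[0, 0, 0], [0, 0, 0], 60], [[0, 0, 0], [0, 0, 0], 60]]}}

```text
time_s: 33.58
ee_pos: [0.594, -0.2913, 0.0215]
ee_rot: [0.81, 3.034, -0.0]
ft_force: [-0.3, 0.4, -0.8]
gripper_width: 0.0659
gripper_force: 15.0
```

Call:
{"fn": "arm_command", "kwargs": {"steps": [[[0, 0, -0.08], [0, 0, 0], 60], [[0, 0, 0], [0, 0, 0], 60], [[0, 0, 0], [0, 0, 0], 75], [[0, 0, 0], [0, 0, 0], 87], [[0, 0, 0], [0, 0, 0], 87], [[0, 0, 0.4], [0, 0, 0], 87], [[0, 0, 1], [0, 0, 0], 87], [[0, 0, 1], [0, 0, 0], 87], [[0, 0, 1], [0, 0, 0], 87], [[0, 0, 1], [0, 0, 0], 87], [[0, 0, 1], [0, 0, 0], 87]]}}

```text
time_s: 34.95
ee_pos: [0.5936, -0.2913, 0.1554]
ee_rot: [0.811, 3.035, -0.0]
ft_force: [0.9, -0.3, 0.3]
gripper_width: 0.0874
gripper_force: 0.0
```

Call:
{"fn": "arm_command", "kwargs": {"steps": [[[-0.09, 0.9, 0], [0, 0, 0.95], 87], [[-0.09, 0.9, 0], [0, 0, 0.95], 87], [[-0.09, 0.9, 0], [0, 0, 0], 87], [[-0.09, 0.9, 0], [0, 0, 0], 87], [[-0.09, 0.9, 0], [0, 0, 0], 87], [[-0.09, 0.9, 0], [0, 0, 0], 87], [[-0.09, 0.9, 0], [0, 0, 0], 87], [[-0.09, 0.9, 0], [0, 0, 0], 87], [[-0.09, 0.9, 0], [0, 0, 0], 87], [[0, 0, 0], [0, 0, 0], 87], [[0, 0, 0], [0, 0, 0], 87]]}}

```text
time_s: 36.33
ee_pos: [0.5735, -0.0897, 0.1543]
ee_rot: [0.461, 3.107, -0.001]
ft_force: [0.3, 0.1, 0.9]
gripper_width: 0.0871
gripper_force: 0.0
```

```bash
python3 - <<'E'
from h import *
f=grab_frame("wrist"); s=read_state(); print(s["ee_pos"],s["ee_rot"]); np.save("T9.npy",f["T"])
print("pred BS top",proj(f,(.574,-.089,.046)))
sc=grab_frame("scene")["img"]
cv2.imwrite("pics/w9.png",np.hstack([cv2.resize(f["img"][110:290,170:410],(480,360),interpolation=cv2.INTER_CUBIC),cv2.resize(sc[300:390,154:234],(320,360),interpolation=cv2.INTER_CUBIC)]))
E
```

```text
[ 0.57339008 -0.08998545  0.15416407] [ 4.61893230e-01  3.10690033e+00 -7.91611128e-04]
pred BS top (np.float64(281.5260006758688), np.float64(209.59806752014262))
```

View pics/w9.png

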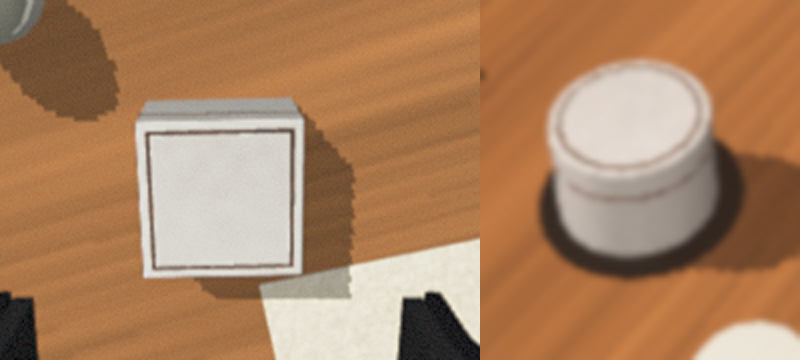

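The big round box is on its mat. The big square's top is centred at wrist (280.5,208.5) against a predicted (281.5,209.6), skewed about 2°. Grasping it.

Call:
{"fn": "arm_command", "kwargs": {"steps": [[[0.02, 0, -1], [0, 0, 0.2], 87], [[0, 0, -1], [0, 0, 0], 87], [[0, 0, -1], [0, 0, 0], 87], [[0, 0, -1], [0, 0, 0], 87], [[0, 0, -1], [0, 0, 0], 87], [[0, 0, -0.4], [0, 0, 0], 87], [[0, 0, -0.15], [0, 0, 0], 87], [[0, 0, 0], [0, 0, 0], 70], [[0, 0, 0], [0, 0, 0], 56], [[0, 0, 0], [0, 0, 0], 56], [[0, 0, 0], [0, 0, 0], 56], [[0, 0, 0], [0, 0, 0], 56]], "squeeze": 15}}

```text
time_s: 37.92
ee_pos: [0.5742, -0.0886, 0.0155]
ee_rot: [0.422, 3.112, 0.0]
ft_force: [-1.9, 0.3, 5.1]
gripper_width: 0.0622
gripper_force: 15.0
```

Call:
{"fn": "arm_command", "kwargs": {"steps": [[[0, 0, 0.4], [0, 0, 0], 56], [[0, 0, 1], [0, 0, 0], 56], [[0, 0, 1], [0, 0, 0], 56], [[0, 0, 1], [0, 0, 0], 56], [[-0.8, 0.58, 1], [0, 0, 1], 56], [[-0.8, 0.58, 0.4], [0, 0, 1], 56], [[-0.8, 0.58, 0], [0, 0, 1], 56], [[-0.8, 0.58, 0], [0, 0, 1], 56], [[-0.8, 0.58, 0], [0, 0, 1], 56], [[-0.8, 0.58, 0], [0, 0, 0], 56], [[0, 0, 0], [0, 0, 0], 56], [[0, 0, 0], [0, 0, 0], 56]]}}

```text
time_s: 39.42
ee_pos: [0.4544, -0.002, 0.1355]
ee_rot: [-0.516, 3.098, -0.0]
ft_force: [0.5, -0.3, -1.1]
gripper_width: 0.0618
gripper_force: 15.0
```

```bash
python3 - <<'E'
from h import *
f=grab_frame("wrist"); s=read_state(); print(s["ee_pos"],s["gripper_width"]); print(proj(f,(.4533,-.0015,.004)));matw(f)
cv2.imwrite("pics/w10.png",f["img"])
E
```

```text
[ 0.454465   -0.00213891  0.13536005] 0.062097551595603435
(np.float64(281.0693573737252), np.float64(200.74634502251783))
mat px [282. 176.] c [ 0.4355 -0.0065] rect 44.0 79.8 ang 18.9 fill 0.96
```

View pics/w10.png

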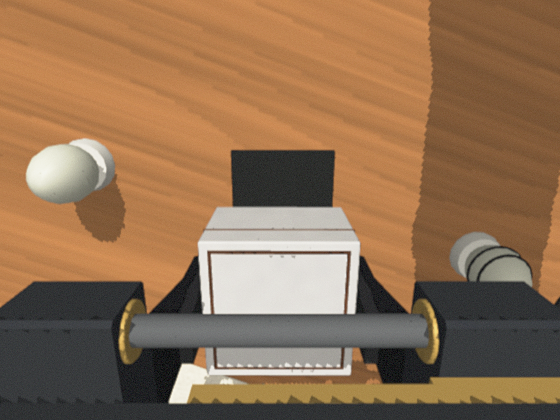

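The big square is aligned over its mat (columns 231–334, centre 282). Lowering.

Call:
{"fn": "arm_command", "kwargs": {"steps": [[[-0.04, 0.03, -1], [0, 0, 0], 56], [[0, 0, -1], [0, 0, 0], 56], [[0, 0, -1], [0, 0, 0], 56], [[0, 0, -1], [0, 0, 0], 56], [[0, 0, -0.4], [0, 0, 0], 56], [[0, 0, -0.22], [0, 0, 0], 56], [[0, 0, -0.06], [0, 0, 0], 56], [[0, 0, 0], [0, 0, 0], 56], [[0, 0, 0], [0, 0, 0], 56]]}}

```text
time_s: 40.6
ee_pos: [0.4533, -0.0012, 0.0191]
ee_rot: [-0.515, 3.098, 0.0]
ft_force: [-4.5, -1.1, 6.0]
gripper_width: 0.0621
gripper_force: 15.0
```

Call:
{"fn": "arm_command", "kwargs": {"steps": [[[0, 0, 0], [0, 0, 0], 72], [[0, 0, 0], [0, 0, 0], 87], [[0, 0, 0], [0, 0, 0], 87], [[0, 0, 0.4], [0, 0, 0], 87], [[0, 0, 1], [0, 0, 0], 87], [[0, 0, 1], [0, 0, 0], 87], [[0, 0, 1], [0, 0, 0], 87], [[0, 0, 1], [0, 0, 0], 87], [[0, 0, 1], [0, 0, 0], 87], [[0, 0, 1], [0, 0, 0], 87], [[0, 0, 1], [0, 0, 0], 87], [[0, 0, 1], [0, 0, 0], 87]]}}

```text
time_s: 42.1
ee_pos: [0.4527, -0.0011, 0.2296]
ee_rot: [-0.516, 3.098, -0.0]
ft_force: [-0.3, 0.5, -0.1]
gripper_width: 0.0871
gripper_force: 0.0
```

Call:
{"fn": "arm_command", "kwargs": {"steps": [[[0.8, 0, 1], [0, 0, 0], 87], [[1, 0, 1], [0, 0, 0], 87], [[1, 0, 0.6], [0, 0, 0], 87], [[1, 0, 0], [0, 0, 0], 87], [[1, 0, 0], [0, 0, 0], 87], [[1, 0, 0], [0, 0, 0], 87], [[1, 0, 0], [0, 0, 0], 87], [[0, 0, 0], [0, 0, 0], 87], [[0, 0, 0], [0, 0, 0], 87]]}}

```text
time_s: 43.22
ee_pos: [0.6223, -0.0011, 0.2933]
ee_rot: [0.516, -3.099, 0.0]
ft_force: [-0.7, -0.0, 0.0]
gripper_width: 0.0871
gripper_force: 0.0
```

```bash
python3 - <<'E'
from h import *
a=[grab_frame(n) for n in("scene","side")]
print(read_state()["ee_pos"])
sd=a[1]["img"]; sc=a[0]["img"]
# overlay-free check: predicted top centres of boxes if centred on mats (bgr dot)
for f in a:
    for x,y,z in[(.594,-.2905,.05),(.453,-.0015,.05),(.464,.2957,.046),(.5975,.2935,.046),(.4357,-.2995,.044)]:
        u,v=proj(f,(x,y,z)); cv2.circle(f["img"],(round(u),round(v)),1,(0,0,255),-1)
T=lambda im,x,y:cv2.resize(im[y:y+75,x:x+100],(260,195),interpolation=cv2.INTER_CUBIC)
cv2.imwrite("pics/fin.png",np.vstack([np.hstack([T(sc,150,300),T(sc,180,195),T(sc,270,150)]),np.hstack([T(sd,295,290),T(sd,180,220),T(sd,165,130)]),np.hstack([T(sc,74,280),T(sd,228,330),T(sc,300,160)])]))
E
```

```text
[ 0.6222468  -0.00098713  0.29358118]
```

View pics/fin.png

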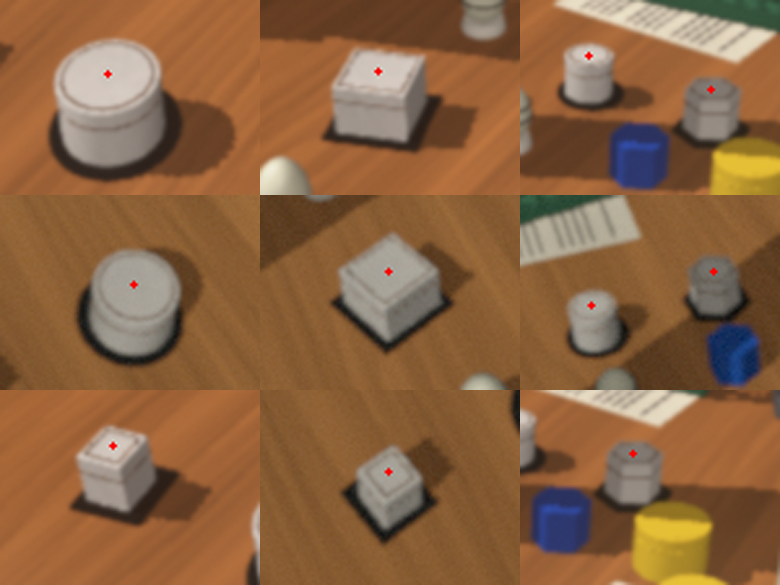

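All five boxes stand upright with their top centres on the marked mat-centre points in both views. The eggs look untouched and the gripper is clear, so I am handing in.

```bash
python3 -c "
from workcell import *
print(sign_off())"
```

```text
the job is handed in; nothing more can be done
None
```

All five boxes were standing upright and centred on their own mats in the last pictures, with the eggs in place and the gripper clear, and the job is handed in at about 43 s of the 138 s allowed (no verdict came back).

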